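# Turn the resin plaque and slide it under the curing lamp

### The arm

A 6-joint arm with a two-finger parallel gripper is mounted at the origin on the work surface. World frame = base frame: x ahead of the robot, y to its left, z up, the work surface at z = 0. Lengths are in m, angles in rad, forces in N, time in s.
With the tool pointing down it reaches from about 0.375 to 0.975 m from the base axis. Payload 3.8 kg.
Tool frame: the origin (TCP) lies midway between the tips of the shut fingers; the grasp point (between the pads) lies 19 mm behind it; z points along the fingers, y is the line along which they close (so a half turn about z gives the same grasp; the last joint's range is limited). The gripper opens to 85 mm and grips with 20 to 120 N. Pads are 22 mm wide; open, the fingers measure 114 mm over their backs; the gripper's body (76 mm by 85 mm) begins 54 mm behind the grasp point. The pads swing forward as they close: fully open they stand 13 mm farther back than shut.
Start: joints at [-1.225, 0.264, 1.604, -0, 1.274, -0.037], TCP at [0.252, -0.626, 0.231] pointing down, gripper open.
Joint ranges: [-2.63, 2.63], [-0.94, 2.18], [0.31, 2.57], [-1.31, 4.45], [0, 2.66], [-2.55, 2.55]. Speed limits (rad/s): [2.57, 2.57, 3.14, 3.14, 3.14, 3.14].

### API

Orientations are given as a rotation vector (axis times angle).
In Python, from workcell import bot gives the robot as it stands.
- The arm moves only by the tool servo_tool, never from a script. Its argument "series" is a list of rows, each a list of 7 numbers: the shift along the world's x, y, z in units of 0.15 m (1.0 is 0.15 m), then the turn, a rotation vector about the world's x, y, z in units of 180 degrees (1.0 is 180 degrees), then the closure, from 0 (fully open) to 1 (shut). A call has 1 to 20 rows; each row is the pose to reach, as a shift and turn from the pose commanded when the call began, turning the shorter way round; what a row does not reach only later rows make up. A row lasts 1/10 s, in which the tool goes at most 50 mm and 8.59 degrees, less where a joint would pass 70% of its speed; a pose out of reach is approached as far as the arm can. A call with a number of a shift or a turn outside -1 to 1 is refused whole. A call with a gripper value outside its range is refused whole. The fingers move at their own pace and stop on an object; "newtons" is the grip in N (left out, the last holds). Time passes only in rows, so rows that repeat a pose let the fingers close. It gives the time, the measured TCP pose, the force, the opening and the grip force at its end, in the units of the state.
- bot.read_state(): the state, without advancing time (a new reading comes with each control period).
- bot.read_camera(name): name is "scene" or "side" or "wrist"; returns the picture (420x560x3 uint8, red, green, blue); there is no depth.
- bot.camera_info(name): a dict with "vertical_fov" (degrees; the focal length in pixels is half the picture's height over the tangent of half this angle, whatever the lens; pixels are square), "cx", "cy" (the principal point, pixels), "dist" ([k1, k2, p1, p2, k3] as OpenCV has them; the pictures are not rectified), "R" (3x3) and "t" (3): a world point X has camera coordinates R X + t. Camera axes: x right, y down, z forward; pixel columns grow to the right and rows downward; lengths in m; the calibration is good to about 2 mm. A picture is of the moment at which its call begins: read the wrist's pose just before it. camera_info takes no time and is no camera call; for the wrist camera it gives the pose at the moment of the call.
- bot.finish_job(): hands the job in; it is judged then, once.
Trained networks look in the newest picture that a camera, given by its name, has taken for a name from the list of things; names that differ only in an ending like _2 or _b are one class to them, and where a whole thing is asked for, a point or a joint stands for the part that bears it (a point fixed in the world has none). Each returns a list of dicts, best first, with "score" (0 to 1); they miss things now and then, are a little off and sometimes report something else, mostly with a low value. They report only what shows in the picture. A call takes as long as a camera call. They do not tell look-alikes from the thing itself.
- bot.recognise(target, camera): "box" ([left, top, right, bottom] as shares, 0 to 1, of the picture: columns of its width, rows of its height, round what is visible of it).
- bot.trace(target, camera): "mask" (420x560 bool, what is visible of it) and "box" ([left, top, right, bottom] as shares, 0 to 1, of the picture: columns of its width, rows of its height, round what is visible of it).
- bot.mark_of(target, camera): "at" ([row, column] as shares, 0 to 1, of the picture: columns of its width, rows of its height: a listed point, or the origin of a listed thing).
The state is a dict: "time": time; "q": joint angles; "joint_vel": joint speeds; "joint_torque": joint torques, N m; "tool_pos": TCP position; "tcp_rot": TCP orientation; "wrist_force": force on the tool from outside, world axes, zero at the start; "torque": the same for the moment, N m; "width": opening from 0.0 (shut) to 1.0 (fully open); "grip_force": force on a finger pad.
Only numpy, scipy, OpenCV 4.12 (cv2) and the standard library are available. Lean on these libraries where they do the work, as an engineer would, in place of code of your own. Each camera call takes 0.05 s, during which the arm holds its last target. There are 200 camera calls.

### The job

Pick up the cranked spatula, use it to turn the gilt plaque over from its rest onto the wooden deck so that its red resin face is up, and slide the plaque along the deck until it is centred under the low curing lamp. Touch the plaque only with the spatula, do not knock the lamp or the other things on the bench, and finish by standing the spatula on its blade on the green mat and letting go of it.

Things in the scene. Friction and masses are not known exactly. Their poses are not given: they have to be found in the camera images.
- station: Fixed turning rest and deck. Origin: bench level (z 0) under the rest's centre; x away from the robot, y towards deck and lamp. Rest: two aluminium rails along x, 110 mm long, 8 wide, 16 high, centred at y = -38 and y = +37.5 mm; the channel between them, 67.5 mm wide, is open at both ends, with the bench as floor.
- deck_step (a point): Middle of the top edge of the wooden deck beside the rest, at the station's y = +41.5 mm. The deck runs from here 298 mm along the station's +y, 150 mm wide (x = -75 to +75), top 28 mm above the bench. Its side is a step 12 mm higher than the rails; it stops the plaque's edge while the plaque is turned over towards +y. A plaque thrown over briskly slides up to 100 mm on.
- plaque_center (a point): Centre of the loose plaque, a rigid gilt plate 100 mm (its x) by 80 mm (its y) by 8 mm thick, 110 g. Its z axis points out of the plain gilt face; the other face is red resin. At the start it lies gilt face up on the rails (underside 16 mm above the bench, its axes along the station's), its +y edge about 2 mm from the step of the deck.
- plaque: The same plaque; origin at the middle of the red face, axes as above. z up: gilt face up. z down: red face up.
- spatula_grip (a point): Point to grasp on the spatula: centre of its dark wooden handle, a straight bar along the spatula's x, 100 mm long, 20 mm wide (y), 24 mm high (z), level when the spatula stands. This point is 62 mm above the underside of the blade and 105 mm behind (-x) spatula's origin. Axes as spatula.
- spatula: Loose cranked spatula, 120 g, standing on its flat steel blade. Origin: on the blade's underside, near its middle; x towards the tip, y across, z up. Blade 130 mm long (x = -60 to +70), 40 wide, 3 thick. At x = -57 a neck (6 by 16 mm) rises to the handle, which runs from x = -54 to -154 mm, its middle 62 mm above the blade's underside. Centre of mass 33 mm behind the origin.
- mat: Fixed green mat, 250 mm (x) by 100 mm (y), 3 mm thick, on which the spatula stands at the start; origin under its centre. It lies to the right or to the left of the station.
- lamp_spot (a point): Where the plaque's centre must finally be: under the centre of the lamp head, 32 mm above the bench (the deck's top is at 28 mm). Axes as the station's.
- lamp_under (a point): Centre of the underside of the curing lamp's white head, 56 mm above the bench, so 28 mm above the deck. The head is 130 mm (x) by 120 mm (y) by 34 mm high, level, open underneath at the front (-x) and at both sides; a grey column 30 by 90 mm, centred 100 mm behind (+x), carries it. Fixed.
- beadtray: Bystander: clear open tray of beads, 200 x 90 x 30 mm, on the side opposite the mat.
- jar_a: Bystander: amber jar with brass cap, 60 mm across, 90 mm high, beyond the rest.
- jar_b: Bystander: green jar with white cap, 56 mm across, 110 mm high, beyond the rest.
- bangle_a: Bystander: brass bangle lying flat, 68 mm across, 12 mm high, near the robot.
- bangle_b: Bystander: copper bangle lying flat, 72 mm across, 10 mm high, near the robot.
- bowl: Bystander: white bowl, 100 mm across, 40 mm high, at the left.
- brush: Bystander: brush 170 mm long, lying at the far right.
Not all that is in view belongs to the job. What is shaped like the spatula but blue is not meant. There is more than one size of the part that bears lamp_spot; the job needs the smaller.

How it is judged:
On the way, in this order (a step that is already met when the one before it is completed fails the run):
1. the plaque has been turned over: it lies red face up on the deck (angle between plaque's own z axis and vertical above 2.95 rad and height (world z) of plaque_center between 0.028 and 0.037 m and linear speed of plaque below 0.05 m/s), for 0.2 s.
2. the plaque, red face up on the deck, is centred under the lamp (within 22 mm) (angle between plaque's own z axis and vertical above 2.95 rad and height (world z) of plaque_center between 0.028 and 0.037 m and horizontal distance between plaque_center and lamp_spot below 0.022 m), for 0.2 s.
At the end, for the whole second after the job is handed in: The plaque lies still, red face up and flat (within 0.19 rad) on the deck, its centre within 22 mm horizontally of the spot under the lamp's centre; the spatula stands still and upright on its blade, the blade's middle (its origin) within 75 mm of the mat's centre (all of step 2 and linear speed of each of plaque, spatula below 0.02 m/s and horizontal distance between spatula and mat below 0.075 m and angle between spatula's own z axis and vertical below 0.15 rad and height (world z) of spatula below 0.012 m); the robot touches nothing.
It fails at once if the robot touches the plaque (only the spatula may) (contact force between any of the fingers, the arm and plaque above 0.5 N).
It fails at once if the lamp is knocked (over 6 N) (contact force between lamp and anything else above 6 N).
It fails at once if the plaque falls to the bench (height (world z) of plaque_center below 0.012 m).
It fails at once if a bystander is pushed away (30 mm; tray and brush 40 mm) (distance of any of beadtray, brush from where it was at the start of the episode above 0.04 m or distance of any of jar_a, jar_b, bangle_a, bangle_b, bowl from where it was at the start of the episode above 0.03 m).
It also fails if it takes over 64 s, if anything falls off the work surface, if the arm or the gripper's body presses on something with over 40 N, if the wrist force passes 120 N, or if a joint passes its speed limit or range.

## Working session

There is one attempt and no reset: what is moved stays moved. The work goes in short steps, Python scripts to look and compute and a tool call to move; the robot and the scene stay as the last step left them, time stands still between calls to the robot, and variables do not carry over. Pictures are saved under pics/ and viewed, at most 13 in all, crops included, and the job is handed in when it is done.

Besides the shell and the picture viewer there is one more tool, called after "Call:" as name(argument=value, ...) on one line, values as JSON. servo_tool: Moves the arm, as the interface text tells. Shifts and turns lie within -1 to 1; 1 stands for 0.15 m of shift or 180 degrees of turn. Its arguments: {"type":"object","properties":{"series":{"type":"array","items":{"type":"array","items":{"type":"number"}}},"newtons":{"type":"number"}},"required":["series"]}

```bash
mkdir -p pics; ls; cat > h.py <<'E'
import numpy as np, cv2
from workcell import bot
def K(c):
    f=210/np.tan(np.radians(c["vertical_fov"])/2)
    return np.array([[f,0,c["cx"]],[0,f,c["cy"]],[0,0,1.]])
def ray(c,uv):
    p=cv2.undistortPoints(np.array([[uv]],float),K(c),np.array(c["dist"],float))[0,0]
    R=np.array(c["R"]);t=np.array(c["t"])
    return -R.T@t, R.T@np.array([p[0],p[1],1.])
def atz(c,uv,z):
    o,d=ray(c,uv); return o+d*(z-o[2])/d[2]
def proj(c,X):
    R=np.array(c["R"]);r=cv2.Rodrigues(R)[0]
    return cv2.projectPoints(np.array(X,float).reshape(-1,1,3),r,np.array(c["t"],float),K(c),np.array(c["dist"],float))[0][:,0]
E
python3 - <<'E'
from h import *
ims=[]
for n in ["scene","side","wrist"]:
    c=bot.camera_info(n); im=bot.read_camera(n); ims.append(im)
    cv2.imwrite(f"pics/{n}0.png",im[:,:,::-1])
    print(n,-np.array(c["R"]).T@np.array(c["t"]),c["vertical_fov"])
    for t,z in [("deck_step",.028),("plaque_center",.02),("spatula_grip",.065),("spatula",.003),("lamp_spot",.032),("lamp_under",.056),("mat",0),("station",0)]:
        for r in bot.mark_of(t,n)[:3]:
            uv=[r["at"][1]*560,r["at"][0]*420]
            print(t,round(r["score"],2),np.round(uv),np.round(atz(c,uv,z),3))
cv2.imwrite("pics/two0.png",cv2.resize(np.hstack(ims[:2]),(800,300))[:,:,::-1])
E
```

```text
pics
scene [1.10236978 0.13101241 0.9413408 ] 53.491190265961244
deck_step 0.76 [203. 248.] [ 0.622 -0.161  0.028]
plaque_center 0.72 [189. 251.] [ 0.633 -0.195  0.02 ]
plaque_center 0.21 [287. 250.] [0.583 0.046 0.02 ]
spatula_grip 0.7 [410. 132.] [0.151 0.339 0.065]
spatula_grip 0.59 [419. 223.] [0.473 0.362 0.065]
spatula 0.58 [417. 174.] [0.253 0.374 0.003]
spatula 0.57 [411. 273.] [0.581 0.36  0.003]
spatula 0.16 [358. 197.] [0.371 0.213 0.003]
lamp_spot 0.68 [416. 225.] [0.457 0.363 0.032]
lamp_under 0.79 [287. 248.] [0.597 0.049 0.056]
lamp_under 0.6 [408. 271.] [0.606 0.339 0.056]
mat 0.68 [409. 270.] [0.572 0.355 0.   ]
side [0.09865578 0.94451787 0.99160699] 46.50687600742992
deck_step 0.71 [263. 176.] [ 0.614 -0.161  0.028]
deck_step 0.18 [222. 304.] [0.495 0.331 0.028]
plaque_center 0.75 [264. 169.] [ 0.629 -0.202  0.02 ]
plaque_center 0.66 [267. 180.] [ 0.598 -0.159  0.02 ]
plaque_center 0.19 [265. 172.] [ 0.62  -0.191  0.02 ]
spatula_grip 0.73 [223. 305.] [0.476 0.358 0.065]
spatula_grip 0.71 [360. 349.] [0.154 0.341 0.065]
spatula 0.76 [185. 307.] [0.585 0.363 0.003]
spatula 0.66 [312. 363.] [0.245 0.377 0.003]
lamp_under 0.92 [237. 213.] [0.594 0.056 0.056]
lamp_under 0.76 [399. 143.] [ 0.257 -0.482  0.056]
mat 0.97 [191. 306.] [0.573 0.352 0.   ]
mat 0.26 [186. 308.] [0.581 0.362 0.   ]
station 0.91 [264. 178.] [ 0.619 -0.183  0.   ]
wrist [ 0.32254016 -0.59677111  0.37465167] 59.3068142929938
```

View pics/scene0.png

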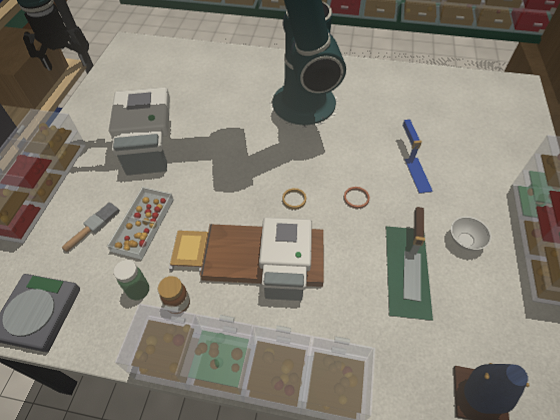

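View pics/side0.png

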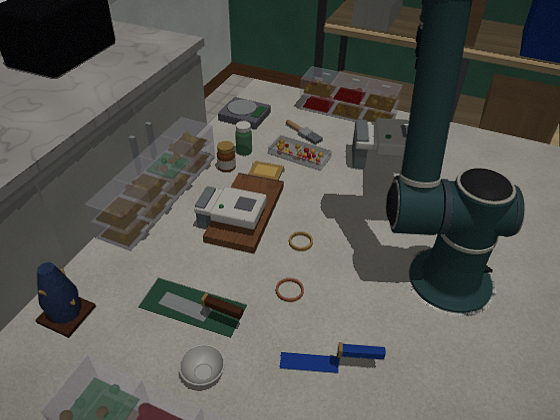

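The scene picture shows the wooden-handled spatula on the green mat (~(413,265)) and the blue decoy at (415,160). The plaque is at (189,249), the deck spans (205–323, 225–285), and the small lamp is on the deck at (287,245). The larger lamp is off to the side at (140,130). Next I'll refine the poses with silhouette fits.

```bash
cat > fit.py <<'E'
from h import *
from scipy.optimize import minimize
def box(x0,x1,y0,y1,z0,z1): return np.array([[x,y,z] for x in(x0,x1) for y in(y0,y1) for z in(z0,z1)])
def T(P,x,y,a,z):
    c,s=np.cos(a),np.sin(a); return P@np.array([[c,-s,0],[s,c,0],[0,0,1]]).T+[x,y,z]
S=4
def sil(c,boxes,p,z):
    m=np.zeros((420*S,560*S),np.uint8)
    for b in boxes:
        h=cv2.convexHull(proj(c,T(b,*p,z)).astype(np.float32))*S+S/2
        cv2.fillConvexPoly(m,np.round(h).astype(np.int32),1)
    return m
def fit(masks,boxes,p0,z):
    ms=[(c,cv2.resize(m.astype(np.uint8),None,fx=S,fy=S,interpolation=0)) for c,m in masks]
    def cost(q):
        p=np.array(q)*[.01,.01,.1]+p0
        return -sum((lambda s:(s&m).sum()/(s|m).sum())(sil(c,boxes,p,z)) for c,m in ms)
    r=minimize(cost,[0,0,0],method="Nelder-Mead",options=dict(initial_simplex=[[0,0,0],[1,0,0],[0,1,0],[0,0,1]],xatol=.01,fatol=1e-4))
    return np.array(r.x)*[.01,.01,.1]+p0,-r.fun/len(ms)
PL=[box(-.05,.05,-.04,.04,0,.008)]
SP=[box(-.06,.07,-.02,.02,0,.003),box(-.06,-.054,-.008,.008,0,.06),box(-.154,-.054,-.01,.01,.05,.074)]
MAT=[box(-.125,.125,-.05,.05,0,.003)]
E
python3 - <<'E'
from fit import *
cs={}
for n in ["scene","side"]: bot.read_camera(n); cs[n]=bot.camera_info(n)
def best(t,near,z,n):
    c=cs[n];u=proj(c,[*near,z])[0]; b=None
    for r in bot.trace(t,n):
        m=r["mask"]; v,w=np.nonzero(m)
        d=np.hypot(w.mean()-u[0],v.mean()-u[1])
        if d<25 and (b is None or d<b[0]): b=(d,m)
    return b
for t,b,p,z in [("plaque",PL,(.629,-.198,.08),.016),("spatula",SP,(.583,.362,.05),.003),("mat",MAT,(.573,.354,.05),0)]:
    ms=[(n,best(t,p[:2] if t!="spatula" else (p[0]-.03,p[1]),z,n)) for n in cs]
    for n,k in ms:
        if k: print(t,n,np.round(fit([(cs[n],k[1])],b,np.array(p),z)[0],4))
    ms=[(cs[n],k[1]) for n,k in ms if k]
    q,s=fit(ms,b,np.array(p),z); print(t,len(ms),np.round(q,4),round(s,3))
# lamp: several marks and white top
for n in cs:
    for t,z in [("lamp_under",.056),("deck_step",.028)]:
        r=bot.mark_of(t,n)[0]; print(n,t,np.round(atz(cs[n],[r["at"][1]*560,r["at"][0]*420],z),4))
print(bot.read_state()["tcp_rot"])
E
```

```text
plaque scene [ 0.6243 -0.1999  0.1532]
plaque side [ 0.6229 -0.2078  0.15  ]
plaque 2 [ 0.623  -0.2009  0.1352] 0.863
spatula scene [ 0.5835  0.3603 -0.01  ]
spatula side [0.5823 0.361  0.002 ]
spatula 2 [ 0.5828  0.3605 -0.0071] 0.935
mat scene [0.5738 0.3485 0.0765]
mat side [0.5722 0.3498 0.0714]
mat 2 [0.5733 0.3492 0.0678] 0.651
scene lamp_under [0.6003 0.0482 0.056 ]
scene deck_step [ 0.62   -0.1587  0.028 ]
side lamp_under [ 0.2515 -0.4676  0.056 ]
side deck_step [ 0.6121 -0.1647  0.028 ]
[3.08415634e+00 5.97626013e-01 1.14443234e-06]
```

Call:
servo_tool(series=[[0.75,1,0,0,0,0,0],[0.75,1,0,0,0,0,0],[0.75,1,0,0,0,0,0],[0.75,1,0,0,0,0,0]], newtons=60)

```text
time: 2.35
tool_pos: [0.3659, -0.4739, 0.2314]
tcp_rot: [-3.084, -0.598, -0.001]
wrist_force: [-0.5, -0.7, 0.7]
width: 0.999
grip_force: 0.0
```

Call:
servo_tool(series=[[0.75,1,0,0,0,-0.122,0],[0.75,1,0,0,0,-0.122,0],[0.75,1,0,0,0,-0.122,0],[0.75,1,0,0,0,-0.122,0]])

```text
time: 2.75
tool_pos: [0.4783, -0.3241, 0.2316]
tcp_rot: [3.141, -0.004, 0.001]
wrist_force: [0.1, -0.4, -0.6]
width: 1.001
grip_force: 0.0
```

Call:
servo_tool(series=[[0,1,0,0,0,0,0],[0,1,0,0,0,0,0],[0,1,0,0,0,0,0],[0,1,0,0,0,0,0]])

```text
time: 3.15
tool_pos: [0.4768, -0.1709, 0.2313]
tcp_rot: [-3.139, -0.008, 0.0]
wrist_force: [0.2, -0.8, 0.5]
width: 0.997
grip_force: 0.0
```

Call:
servo_tool(series=[[0,1,0,0.17,0,0,0],[0,1,0,0.17,0,0,0],[0,1,0,0.17,0,0,0],[0,1,0,0.17,0,0,0]])

```text
time: 3.55
tool_pos: [0.4768, -0.0234, 0.2317]
tcp_rot: [-2.601, -0.003, 0.0]
wrist_force: [0.5, -0.0, -0.9]
width: 1.002
grip_force: 0.0
```

```bash
python3 - <<'E'
from h import *
s=bot.read_state(); print({k:np.round(s[k],3) for k in("time","q","tool_pos","tcp_rot","wrist_force")})
E
```

```text
{'time': np.float64(3.55), 'q': array([-0.449,  0.004,  1.991,  0.487,  1.422,  0.978]), 'tool_pos': array([ 0.477, -0.023,  0.232]), 'tcp_rot': array([-2.601, -0.003,  0.   ]), 'wrist_force': array([ 0.515, -0.018, -0.883])}
```

```bash
cat > fk.py <<'E'
import numpy as np
from scipy.spatial.transform import Rotation as Rn
from scipy.optimize import least_squares
def fk(q,L):
    d1,a1,a2,a3,d4,d6=L
    R1=Rn.from_euler("z",q[0]); R2=R1*Rn.from_euler("y",q[1]); R3=R2*Rn.from_euler("y",q[2])
    R=R3*Rn.from_euler("z",q[3])*Rn.from_euler("y",q[4])*Rn.from_euler("z",q[5])
    p=np.array([0,0,d1])+R1.apply([a1,0,0])+R2.apply([0,0,a2])+R3.apply([a3,0,d4])+R.apply([0,0,d6])
    return p,R
D=[([-1.225,.264,1.604,0,1.274,-.037],[.252,-.626,.231],[3.084,.5976,0]),
([-.449,.004,1.991,.487,1.422,.978],[.4768,-.0234,.2317],[-2.601,-.003,0])]
E
python3 - <<'E'
from h import *; from fk import *
for q,p,r in D:
    R=fk(q,[0]*6)[1]; print(np.round((R.inv()*Rn.from_rotvec(r)).as_rotvec(),3), np.round(R.as_matrix()[:,2],3), np.round(Rn.from_rotvec(r).as_matrix()[:,2],3))
f=lambda L:np.concatenate([(fk(q,L)[0]-p)*100 for q,p,r in D]+[(L-[.3,0,.45,0,.45,.2])*.05])
s=least_squares(f,[.3,0,.45,0,.45,.2]);print(np.round(s.x,3),np.round(s.fun[:6]/100,4))
cs={}
for n in ["scene","side"]:
    c=bot.camera_info(n); bot.read_camera(n)
    for t,z in [("beadtray",.015),("bangle_a",.006),("jar_a",.09)]:
        for r in bot.recognise(t,n)[:2]:
            b=np.array(r["box"])*[560,420,560,420]; print(n,t,round(r["score"],2),[np.round(atz(c,u,z)[:2],3) for u in ((b[0],b[1]),(b[2],b[3]),((b[0]+b[2])/2,(b[1]+b[3])/2))])
E
```

```text
[-0.000e+00 -1.000e-03  1.571e+00] [-0.  0. -1.] [ 0. -0. -1.]
[-0.000e+00  1.000e-03  1.571e+00] [-0.001  0.514 -0.858] [-0.001  0.515 -0.857]
[ 0.315 -0.035  0.475 -0.037  0.601  0.402] [-0.0234 -0.0084 -0.     -0.     -0.      0.    ]
scene beadtray 0.85 [array([ 0.483, -0.494]), array([ 0.668, -0.222]), array([ 0.581, -0.349])]
scene bangle_a 0.63 [array([ 0.388, -0.001]), array([0.453, 0.072]), array([0.421, 0.036])]
scene bangle_a 0.55 [array([0.341, 0.172]), array([0.412, 0.244]), array([0.377, 0.209])]
scene jar_a 0.94 [array([ 0.732, -0.33 ]), array([ 0.798, -0.217]), array([ 0.766, -0.272])]
scene jar_a 0.87 [array([ 0.744, -0.224]), array([ 0.808, -0.126]), array([ 0.777, -0.174])]
side beadtray 0.81 [array([ 0.699, -0.388]), array([ 0.427, -0.296]), array([ 0.557, -0.34 ])]
side beadtray 0.51 [array([0.41, 0.18]), array([0.323, 0.238]), array([0.366, 0.21 ])]
side bangle_a 0.57 [array([0.416, 0.18 ]), array([0.324, 0.235]), array([0.369, 0.208])]
side bangle_a 0.56 [array([0.445, 0.018]), array([0.369, 0.064]), array([0.406, 0.041])]
side jar_a 0.73 [array([ 0.797, -0.327]), array([ 0.654, -0.165]), array([ 0.722, -0.242])]
side jar_a 0.61 [array([ 0.791, -0.198]), array([ 0.663, -0.067]), array([ 0.724, -0.13 ])]
```

```bash
cat >> fk.py <<'E'
lo=np.array([-2.63,-.94,.31,-1.31,0,-2.55]);hi=np.array([2.63,2.18,2.57,4.45,2.66,2.55])
def fk2(q,L):
    p,R=fk(q,L[:6]); return p+Rn.from_euler("z",q[0]).apply([0,L[6],0]),R*Rn.from_euler("z",np.pi/2)
L0=np.array([.35,0,.45,0,.45,.25,.0])
def fitL():
    f=lambda L:np.concatenate([(fk2(q,L)[0]-p)*100 for q,p,r in D]+[(L-L0)*.02])
    s=least_squares(f,L0); return s.x,s.fun[:3*len(D)]/100
def ik(p,R,L,q0):
    def f(q):
        a,b=fk2(q,L); return np.concatenate([(a-p)*5,(R.inv()*b).as_rotvec()])
    s=least_squares(f,np.clip(q0,lo+.01,hi-.01),bounds=(lo,hi)); return s.x,np.abs(s.fun).max()
# spatula pose (origin o, rotation Rs) -> tool, pitch al (tool leans forward), grip offset g along spatula x from -105
def tool(o,Rs,al=0,flip=0,g=0):
    Rt=Rs*Rn.from_euler("y",-al)*Rn.from_rotvec([np.pi,0,0])*Rn.from_euler("z",np.pi*flip)
    return np.array(o)+Rs.apply([-.105+g,0,.062])+Rt.apply([0,0,.019]),Rt
ST=np.array([.622,-.201]);YAW=.10
def sta(x,y,z): 
    c,s=np.cos(YAW),np.sin(YAW); return np.array([ST[0]+c*x-s*y,ST[1]+s*x+c*y,z])
E
python3 - <<'E'
from h import *; from fk import *
L,e=fitL(); print(np.round(L,3),np.round(e,4))
q0=[-.1,.3,1.9,-.3,1.4,-.3]
for flip in (0,1):
  for al in (-.5,-.25,0,.25,.5):
    q=np.array(q0)+[0,0,0,0,0,3.1*(0)]; out=[]
    for th in (0,20,40,60,70,80,90):
        t=np.radians(th); Rs=Rn.from_euler("z",YAW)*Rn.from_euler("x",-t)
        # blade centre: 48 mm from hinge (y .04,z.013)
        y=.040-.048*np.cos(t); z=.016+.048*np.sin(t)-.003*np.cos(t)
        p,R=tool(sta(-.025,y,z),Rs,al,flip)
        q,er=min((ik(p,R,L,qq) for qq in (q,np.array(q0),np.array(q0)+[0,0,0,0,0,1.5],np.array(q0)-[0,0,0,0,0,1.5])),key=lambda k:k[1]); out.append((th,round(er,3),np.round(q[3:],2).tolist()))
    print(flip,al,[o for o in out if 1])
E
```

```text
[0.314 0.014 0.49  0.043 0.571 0.348 0.025] [ 0.  0. -0.  0. -0.  0.]
0 -0.5 [(0, np.float64(0.0), [-0.21, 1.39, 1.21]), (20, np.float64(0.0), [-0.44, 1.34, 1.59]), (40, np.float64(0.0), [-0.66, 1.4, 1.99]), (60, np.float64(0.0), [-0.82, 1.55, 2.34]), (70, np.float64(0.0), [-0.88, 1.64, 2.49]), (80, np.float64(0.068), [-0.92, 1.74, 2.55]), (90, np.float64(0.18), [-0.95, 1.85, 2.55])]
0 -0.25 [(0, np.float64(0.0), [-0.13, 1.14, 1.14]), (20, np.float64(0.0), [-0.45, 1.08, 1.58]), (40, np.float64(0.0), [-0.77, 1.17, 2.05]), (60, np.float64(0.0), [-0.97, 1.37, 2.42]), (70, np.float64(0.014), [-1.03, 1.49, 2.55]), (80, np.float64(0.107), [-1.04, 1.6, 2.55]), (90, np.float64(0.201), [-1.07, 1.73, 2.55])]
0 0 [(0, np.float64(0.0), [-0.0, 0.9, 1.0]), (20, np.float64(0.0), [-0.47, 0.8, 1.56]), (40, np.float64(0.0), [-0.92, 0.93, 2.15]), (60, np.float64(0.001), [-1.17, 1.2, 2.55]), (70, np.float64(0.072), [-1.17, 1.33, 2.55]), (80, np.float64(0.149), [-1.18, 1.46, 2.55]), (90, np.float64(0.228), [-1.2, 1.6, 2.55])]
0 0.25 [(0, np.float64(0.0), [0.25, 0.67, 0.73]), (20, np.float64(0.0), [-0.45,
[... 1475 characters left out ...]
0, np.float64(0.0), [-1.28, 1.65, -0.25])]
1 0.25 [(0, np.float64(0.0), [0.25, 0.67, -2.41]), (20, np.float64(0.0), [-0.45, 0.5, -1.65]), (40, np.float64(0.0), [-1.19, 0.69, -0.8]), (60, np.float64(0.079), [-1.31, 1.07, -0.51]), (70, np.float64(0.122), [-1.31, 1.26, -0.41]), (80, np.float64(0.148), [-1.31, 1.43, -0.32]), (90, np.float64(0.163), [-1.31, 1.59, -0.24])]
1 0.5 [(0, np.float64(0.089), [0.44, 0.48, -2.55]), (20, np.float64(0.0), [-0.16, 0.16, -2.02]), (40, np.float64(0.083), [-1.31, 0.45, -0.81]), (60, np.float64(0.233), [-1.31, 0.93, -0.63]), (70, np.float64(0.303), [-1.31, 1.17, -0.48]), (80, np.float64(0.339), [-1.31, 1.38, -0.35]), (90, np.float64(0.35), [-1.31, 1.55, -0.25])]
```

Call:
servo_tool(series=[[0,1,0,-0.17,0,0,0],[0,1,0,-0.17,0,0,0],[0,1,0,-0.17,0,0,0],[0,1,0,-0.17,0,0,0]])

```text
time: 4.35
tool_pos: [0.4778, 0.1266, 0.2337]
tcp_rot: [3.139, 0.001, 0.01]
wrist_force: [0.4, -0.2, -1.1]
width: 0.999
grip_force: 0.0
```

Call:
servo_tool(series=[[0,1,0,0,0,-0.5,0],[0,1,0,0,0,-0.5,0],[0,1,0,0,0,-0.5,0],[0,1,0,0,0,-0.5,0],[0,1,0,0,0,-0.5,0],[0,1,0,0,0,-0.5,0],[0,1,0,0,0,-0.5,0],[0,1,0,0,0,-0.5,0],[0,1,0,0,0,-0.5,0],[0,1,0,0,0,-0.5,0],[0,1,0,0,0,-0.5,0]])

```text
time: 5.45
tool_pos: [0.4888, 0.1989, 0.2007]
tcp_rot: [-2.465, 1.387, 0.223]
wrist_force: [0.5, 0.4, 0.3]
width: 1.001
grip_force: 0.0
```

Call:
servo_tool(series=[[-0.09,0.56,-0.2,0,0,-0.5,0],[-0.09,0.56,-0.2,0,0,-0.5,0],[-0.09,0.56,-0.2,0,0,-0.5,0],[-0.09,0.56,-0.2,0,0,-0.5,0],[-0.09,0.56,-0.2,0,0,-0.5,0],[-0.09,0.56,-0.2,0,0,-0.5,0],[-0.09,0.56,-0.2,0,0,-0.5,0],[-0.09,0.56,-0.2,0,0,-0.5,0],[-0.09,0.56,-0.2,0,0,-0.5,0],[-0.09,0.56,-0.2,0,0,-0.5,0],[-0.09,0.56,-0.2,0,0,-0.5,0]])

```text
time: 6.55
tool_pos: [0.4879, 0.2819, 0.0884]
tcp_rot: [-1.04, 2.159, 0.029]
wrist_force: [2.0, -4.2, -0.3]
width: 1.002
grip_force: 0.0
```

```bash
python3 - <<'E'
from h import *; from fit import fit,SP
s=bot.read_state(); print({k:np.round(s[k],4).tolist() for k in("time","q","tool_pos","tcp_rot")})
c=bot.camera_info("wrist"); im=bot.read_camera("wrist"); cv2.imwrite("pics/w1.png",im[:,:,::-1])
for t,z in [("spatula_grip",.065),("spatula",.003),("mat",.003)]:
    for r in bot.mark_of(t,"wrist")[:2]:
        uv=[r["at"][1]*560,r["at"][0]*420]; print(t,round(r["score"],2),np.round(uv),np.round(atz(c,uv,z),4))
print(np.round(proj(c,[[.478,.361,.065],[.583,.3605,.003]])))
E
```

```text
{'time': 6.55, 'q': [0.4797, -0.1098, 2.5057, 1.7423, -0.0001, 2.5518], 'tool_pos': [0.4879, 0.2819, 0.0884], 'tcp_rot': [-1.04, 2.1586, 0.0287]}
spatula 0.86 [296. 238.] [0.5854 0.3633 0.003 ]
mat 0.83 [300. 223.] [0.5653 0.346  0.003 ]
[[402. 301.]
 [296. 236.]]
```

View pics/w1.png

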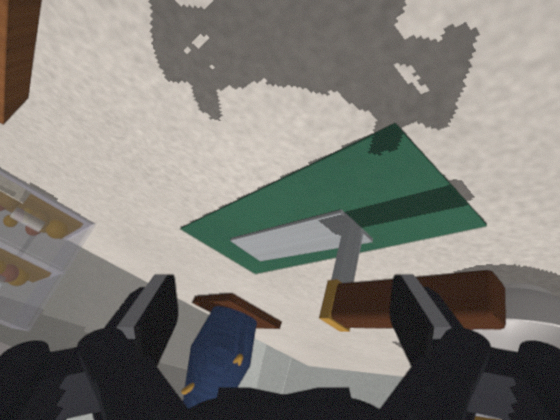

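The yaw went the wrong way and q6 hit its limit, so I'm backing up and unwinding it. The view shows the mat at ~(330,220) and the handle at (420,305), with nothing displaced.

Call:
servo_tool(series=[[0,-1,0.6,0,0,0.4,0],[0,-1,0.6,0,0,0.4,0],[0,-1,0.6,0,0,0.5,0],[0,-1,0.6,0,0,0.5,0],[0,-1,0.6,0,0,0.5,0],[0,-1,0.6,0,0,0.5,0],[0,-1,0.6,0,0,0.5,0],[0,-1,0.6,0,0,0.5,0]])

```text
time: 7.55
tool_pos: [0.4913, 0.1239, 0.1782]
tcp_rot: [-2.051, 1.339, 0.512]
wrist_force: [0.7, 0.6, -0.5]
width: 1.003
grip_force: 0.0
```

```bash
python3 - <<'E'
from h import *
s=bot.read_state(); print({k:np.round(s[k],4).tolist() for k in("time","q","tool_pos","tcp_rot")})
c=bot.camera_info("scene"); im=bot.read_camera("scene")
for t,z in [("spatula_grip",.065),("spatula",.003),("mat",.003)]:
    for r in bot.mark_of(t,"scene")[:2]:
        uv=[r["at"][1]*560,r["at"][0]*420]; print(t,round(r["score"],2),np.round(uv),np.round(atz(c,uv,z),4))
E
```

```text
{'time': 7.55, 'q': [-0.2818, 0.0761, 2.1171, 0.7641, 1.2847, 2.0917], 'tool_pos': [0.4913, 0.1239, 0.1782], 'tcp_rot': [-2.0513, 1.3391, 0.5117]}
spatula_grip 0.79 [417. 224.] [0.4764 0.3571 0.065 ]
spatula_grip 0.6 [413. 129.] [0.1351 0.3455 0.065 ]
spatula 0.92 [417. 174.] [0.2521 0.3754 0.003 ]
spatula 0.59 [410. 273.] [0.5809 0.3571 0.003 ]
```

```bash
cat > d.py <<'E'
from h import *; from fk import *
def delta(p,R):
    s=bot.read_state(); r=(R*Rn.from_rotvec(s["tcp_rot"]).inv()).as_rotvec()
    return np.round((np.array(p)-s["tool_pos"])/.15,3).tolist(),np.round(r/np.pi,4).tolist()
E
python3 - <<'E'
from d import *
print(delta([.47,.2,.25],Rn.from_rotvec([np.pi,0,0])),delta([.47,.2,.25],Rn.from_euler("z",.5)*Rn.from_rotvec([np.pi,0,0])))
E
```

```text
([-0.14, 0.492, 0.483], [-0.2168, -0.1339, 0.3514]) ([-0.14, 0.492, 0.483], [-0.1876, -0.1944, 0.5012])
```

Call:
servo_tool(series=[[-0.14,0.49,0.48,-0.22,-0.13,0.35,0],[-0.14,0.49,0.48,-0.22,-0.13,0.35,0],[-0.14,0.49,0.48,-0.22,-0.13,0.35,0],[-0.14,0.49,0.48,-0.22,-0.13,0.35,0],[-0.14,0.49,0.48,-0.22,-0.13,0.35,0],[-0.14,0.49,0.48,-0.22,-0.13,0.35,0],[-0.14,0.49,0.48,-0.22,-0.13,0.35,0],[-0.14,0.49,0.48,-0.22,-0.13,0.35,0],[-0.14,0.49,0.48,-0.22,-0.13,0.35,0],[-0.14,0.49,0.48,-0.22,-0.13,0.35,0]])

```text
time: 8.75
tool_pos: [0.4676, 0.2018, 0.25]
tcp_rot: [3.129, -0.006, -0.005]
wrist_force: [0.1, 0.4, -0.5]
width: 0.997
grip_force: 0.0
```

Call:
servo_tool(series=[[0,0,0,0,0,0.5,0],[0,0,0,0,0,0.5,0],[0,0,0,0,0,0.5,0],[0,0,0,0,0,0.5,0],[0,0,0,0,0,0.5,0],[0,0,0,0,0,0.5,0],[0,0,0,0,0,0.5,0],[0,0,0,0,0,0.5,0],[0,0,0,0,0,0.5,0],[0,0,0,0,0,0.5,0],[0,0,0,0,0,0.5,0]])

```text
time: 9.85
tool_pos: [0.4686, 0.1998, 0.2494]
tcp_rot: [2.221, 2.207, 0.01]
wrist_force: [0.0, -0.0, 0.6]
width: 1.001
grip_force: 0.0
```

Call:
servo_tool(series=[[0,1,-0.3,0,0,0.5,0],[0,1,-0.3,0,0,0.5,0],[0,1,-0.3,0,0,0.5,0],[0,1,-0.3,0,0,0.5,0],[0,1,-0.3,0,0,0.5,0],[0,1,-0.3,0,0,0.5,0],[0,1,-0.3,0,0,0.5,0],[0,1,-0.3,0,0,0.5,0],[0,1,-0.3,0,0,0.5,0],[0,1,-0.3,0,0,0.5,0],[0,1,-0.3,0,0,0.5,0]])

```text
time: 10.95
tool_pos: [0.4691, 0.3495, 0.2045]
tcp_rot: [0.01, 3.138, 0.022]
wrist_force: [-0.4, 0.5, -0.2]
width: 0.999
grip_force: 0.0
```

```bash
python3 - <<'E'
from d import *
s=bot.read_state(); print({k:np.round(s[k],4).tolist() for k in("time","q","tool_pos","tcp_rot")})
c=bot.camera_info("wrist"); im=bot.read_camera("wrist"); cv2.imwrite("pics/w2.png",im[:,:,::-1])
for t,z in [("spatula_grip",.065),("spatula",.003),("mat",.003)]:
    for r in bot.mark_of(t,"wrist")[:2]:
        uv=[r["at"][1]*560,r["at"][0]*420]; print(t,round(r["score"],2),np.round(uv),np.round(atz(c,uv,z),4))
R=Rn.from_euler("y",.1)*Rn.from_rotvec([np.pi,0,0])*Rn.from_euler("z",np.pi)
print(delta([.461,.361,.046],R))
E
```

```text
{'time': 10.95, 'q': [0.5918, 0.106, 1.8399, 0.0107, 1.185, -0.9763], 'tool_pos': [0.4691, 0.3495, 0.2045], 'tcp_rot': [0.0104, 3.1381, 0.0224]}
spatula_grip 0.91 [294. 203.] [0.4765 0.3606 0.065 ]
spatula 0.78 [296. 283.] [0.5831 0.3651 0.003 ]
mat 0.59 [281. 268.] [0.5653 0.3495 0.003 ]
([-0.056, 0.074, -1.058], [-0.0041, 0.0331, 0.0037])
```

View pics/w2.png

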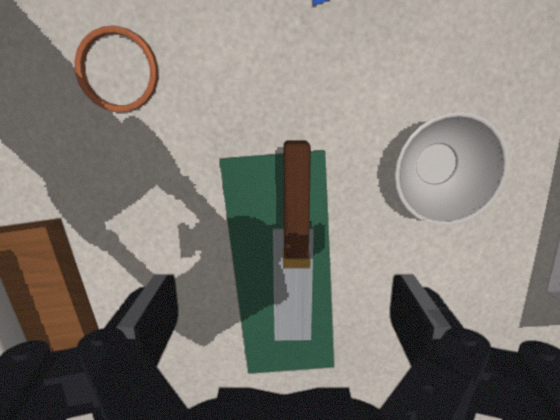

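The wrist view shows the handle upright between the fingers, from (297,145) to (297,265), so I'm descending and gripping.

Call:
servo_tool(series=[[-0.056,0.074,-0.3,-0.004,0.033,0.004,0],[-0.056,0.074,-0.6,-0.004,0.033,0.004,0],[-0.056,0.074,-0.85,-0.004,0.033,0.004,0],[-0.056,0.074,-1,-0.004,0.033,0.004,0],[-0.056,0.074,-1,-0.004,0.033,0.004,0]], newtons=110)

```text
time: 11.65
tool_pos: [0.4579, 0.3594, 0.0504]
tcp_rot: [0.004, -3.035, 0.007]
wrist_force: [0.4, -0.4, -0.9]
width: 0.999
grip_force: 0.0
```

Call:
servo_tool(series=[[0,0,-0.06,0,0,0,0],[0,0,-0.06,0,0,0,0.5],[0,0,-0.06,0,0,0,1],[0,0,-0.06,0,0,0,1],[0,0,-0.06,0,0,0,1],[0,0,-0.06,0,0,0,1],[0,0,-0.06,0,0,0,1],[0,0,-0.06,0,0,0,1],[0,0,-0.06,0,0,0,1],[0,0,-0.06,0,0,0,1]])

```text
time: 12.65
tool_pos: [0.4617, 0.3624, 0.0468]
tcp_rot: [0.009, -3.044, -0.001]
wrist_force: [-1.2, -0.2, 5.9]
width: 0.213
grip_force: 107.3
```

Call:
servo_tool(series=[[0,0,0.3,0,0,0,1],[0,0,0.6,0,0,0,1],[0,0,0.8,0,0,0,1],[0,0,0.8,0,0,0,1],[0,0,0.8,0,0,0,1]])

```text
time: 13.15
tool_pos: [0.4612, 0.362, 0.166]
tcp_rot: [0.009, -3.043, -0.001]
wrist_force: [0.1, 0.5, -1.8]
width: 0.219
grip_force: 107.9
```

```bash
python3 - <<'E'
from fit import *
n="scene"; c=bot.camera_info(n); im=bot.read_camera(n)
hsv=cv2.cvtColor(im,cv2.COLOR_RGB2HSV)
roi=np.zeros((420,560),bool); roi[215:285,160:330]=1
pm=roi&(hsv[...,0]>14)&(hsv[...,0]<30)&(hsv[...,1]>110)&(hsv[...,2]>110)
dm=roi&(hsv[...,0]<16)&(hsv[...,1]>90)&(hsv[...,2]<150)
print(pm.sum(),dm.sum())
n2="side"; c2=bot.camera_info(n2); im2=bot.read_camera(n2); h2=cv2.cvtColor(im2,cv2.COLOR_RGB2HSV)
print(np.unique(hsv[249,189]),hsv[249,189],hsv[255,235],h2[170,265],h2[190,260])
r2=np.zeros((420,560),bool); r2[155:260,190:290]=1
pm2=r2&(h2[...,0]>14)&(h2[...,0]<30)&(h2[...,1]>110)&(h2[...,2]>110)
p,s=fit([(c,pm)],PL,np.array([.623,-.2,.12]),.016);print(p,s)
p,s=fit([(c2,pm2)],PL,np.array([.623,-.2,.12]),.016);print(p,s)
p,s=fit([(c,pm),(c2,pm2)],PL,np.array([.623,-.2,.12]),.016);print(p,s)
big=cv2.resize(im[200:310,160:340],None,fx=4,fy=4,interpolation=cv2.INTER_CUBIC)[:,:,::-1].copy()
def poly(P,col,y=p[2]):
    u=(proj(c,T(np.array(P),p[0],p[1],y,0))-[160,200]+.5)*4
    cv2.polylines(big,[np.round(u).astype(int)],True,col,1)
poly([[-.05,-.04,.024],[.05,-.04,.024],[.05,.04,.024],[-.05,.04,.024]],(255,0,0))
poly([[-.075,.0415,.028],[.075,.0415,.028],[.075,.3395,.028],[-.075,.3395,.028]],(0,255,0))
cv2.imwrite("pics/z.png",big)
E
```

```text
1196 3493
[ 20 124 210] [ 20 124 210] [ 13 118 134] [ 21 135 162] [ 12 141  94]
[ 0.62227769 -0.19878758  0.12866055] 0.8108367758670382
[ 0.6248781  -0.20713627  0.15452291] 0.789894541661838
[ 0.62224247 -0.19842575  0.15805244] 0.7958311476976991
```

View pics/z.png

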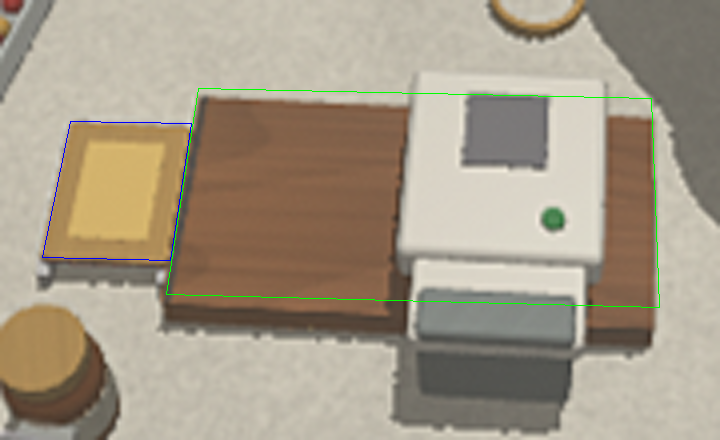

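The crop shows the deck top corners at about (200,98), (167,301), (655,117) and (654,326), so the deck is yawed less than the overlay. I'll fit the station from those corners.

```bash
python3 - <<'E'
from fit import *
from scipy.optimize import least_squares
c=bot.camera_info("scene")
Z=lambda u:np.array(u)/4+[160,200]-.5
dk=[((200,98),(-.075,.0415,.028)),((167,301),(.075,.0415,.028)),((655,117),(-.075,.3395,.028)),((654,326),(.075,.3395,.028))]
pl=[((70,122),(-.05,-.04,.024)),((190,124),(-.05,.04,.024)),((172,261),(.05,.04,.024)),((43,258),(.05,-.04,.024))]
for nm,L in (("deck",dk),("plq",pl)):
    f=lambda q:(proj(c,T(np.array([l[1] for l in L]),*q,0))-[Z(l[0]) for l in L]).ravel()
    s=least_squares(f,[.622,-.2,.1],x_scale=[.01,.01,.1]);print(nm,np.round(s.x,4),np.round(s.fun,1))
    if nm=="deck": q=s.x
for u,z in (((414,72),.09),((605,82),.09),((600,258),.09),((402,252),.09)): # lamp head top corners
    w=atz(c,Z(u),z); cs,sn=np.cos(q[2]),np.sin(q[2]);d=w[:2]-q[:2];print(np.round(w,3),"station",np.round([cs*d[0]+sn*d[1],-sn*d[0]+cs*d[1]],4))
E
```

```text
deck [ 0.6268 -0.197   0.133 ] [ 0.1 -0.6 -1.1  0.4  0.1 -0.4  0.8  0.3]
plq [ 0.6228 -0.1978  0.1676] [-0.2 -0.   0.3 -0.1 -0.1 -0.1 -0.   0.2]
[ 0.544 -0.021  0.09 ] station [-0.059   0.1858]
[0.53  0.096 0.09 ] station [-0.0576  0.3035]
[0.65  0.111 0.09 ] station [0.0635 0.3019]
[ 0.667 -0.001  0.09 ] station [0.0657 0.1886]
```

```bash
cat > sp.py <<'E'
from d import *
import fk
fk.ST=np.array([.625,-.200]); fk.YAW=.135
Rt0=Rn.from_rotvec([.009,-3.044,-.001]); pt0=np.array([.4617,.3624,.0468])
x=Rt0.apply([1,0,0])  # heading
yaw0=np.arctan2(-x[1],-x[0]) if x[0]<0 else np.arctan2(x[1],x[0])
Rs0=Rn.from_euler("z",yaw0); ps0=np.array([.4617,.3624,0])+Rs0.apply([.5828-.4617,0,.003])
Rrel=Rs0.inv()*Rt0; prel=Rs0.inv().apply(pt0-ps0)
def tl(o,Rs): return np.array(o)+Rs.apply(prel), Rs*Rrel
def sp(x,y,z,th=0,pitch=0): # spatula pose in station coords (m, m, m, deg roll)
    return tl(sta(x,y,z),Rn.from_euler("z",fk.YAW)*Rn.from_euler("x",-np.radians(th))*Rn.from_euler("y",pitch))
def cur():
    s=bot.read_state(); Rt=Rn.from_rotvec(s["tcp_rot"]); Rs=Rt*Rrel.inv(); o=np.array(s["tool_pos"])-Rs.apply(prel)
    c,n=np.cos(fk.YAW),np.sin(fk.YAW); d=o[:2]-fk.ST
    return np.round([c*d[0]+n*d[1],-n*d[0]+c*d[1],o[2]],4), np.round((Rn.from_euler("z",-fk.YAW)*Rs).as_euler("xyz",degrees=True),2), s
E
python3 - <<'E'
from sp import *
print(yaw0,prel); print(cur()[:2]); p,R=sp(-.165,-.008,.1); print(np.round(p,3),delta(p,R))
E
```

```text
0.0059595438290434505 [-1.21100000e-01  2.29399533e-17  4.38000000e-02]
(array([0.0317, 0.5625, 0.1192]), array([-0.15,  0.27, -7.41]))
[ 0.343 -0.246  0.144] ([-0.782, -4.05, -0.132], [0.001, -0.0014, 0.0412])
```

Call:
servo_tool(series=[[-0.4,-1,0.2,0,0,0,1],[-0.4,-1,0.2,0,0,0,1],[-0.4,-1,0.2,0,0,0,1],[-0.4,-1,0.2,0,0,0,1]])

```text
time: 13.65
tool_pos: [0.398, 0.2083, 0.1937]
tcp_rot: [0.006, -3.038, 0.005]
wrist_force: [0.8, 0.9, -1.4]
width: 0.215
grip_force: 108.1
```

Call:
servo_tool(series=[[0,-1,0,0,0,0,1],[0,-1,0,0,0,0,1],[0,-1,0,0,0,0,1],[0,-1,0,0,0,0,1]])

```text
time: 14.05
tool_pos: [0.4001, 0.0571, 0.1941]
tcp_rot: [-0.002, -3.04, 0.003]
wrist_force: [-0.7, -0.1, -1.7]
width: 0.217
grip_force: 108.4
```

Call:
servo_tool(series=[[0,-1,0,0,0,0,1],[0,-1,0,0,0,0,1],[0,-1,0,0,0,0,1],[0,-1,0,0,0,0,1]])

```text
time: 14.45
tool_pos: [0.4007, -0.0924, 0.1946]
tcp_rot: [-0.002, -3.041, 0.002]
wrist_force: [0.4, 1.4, -1.2]
width: 0.221
grip_force: 108.6
```

Call:
servo_tool(series=[[-0.38,-1,-0.33,0,0,0.041,1],[-0.38,-1,-0.33,0,0,0.041,1],[-0.38,-1,-0.33,0,0,0.041,1],[-0.38,-1,-0.33,0,0,0.041,1],[-0.38,-1,-0.33,0,0,0.041,1]])

```text
time: 14.95
tool_pos: [0.3427, -0.238, 0.144]
tcp_rot: [0.199, -3.033, 0.005]
wrist_force: [-0.1, 0.8, -1.3]
width: 0.215
grip_force: 108.7
```

```bash
cat > ov.py <<'E'
from sp import *; import sys
def S(P): return np.array([sta(*q) for q in P])
s0,e,st=cur(); print(s0,e,st["time"],np.round(st["q"],2),np.round(st["wrist_force"],1))
n=sys.argv[1]; c=bot.camera_info(n); im=bot.read_camera(n)[:,:,::-1].copy()
if len(sys.argv)<4:
  for P,col in (([[-.05,-.04,.024],[.05,-.04,.024],[.05,.04,.024],[-.05,.04,.024]],(255,0,0)),([[-.075,.0415,.028],[.075,.0415,.028],[.075,.3395,.028],[-.075,.3395,.028]],(0,255,0)),([[-.055,-.042,.016],[.055,-.042,.016],[.055,-.034,.016],[-.055,-.034,.016]],(255,255,0)),([[-.055,.0335,.016],[.055,.0335,.016],[.055,.0415,.016],[-.055,.0415,.016]],(255,255,0))):
    cv2.polylines(im,[np.round(np.clip(proj(c,S(P)),-2000,2000)).astype(int)],True,col,1)
cv2.imwrite(sys.argv[2],im)
E
python3 ov.py wrist pics/w3.png
```

```text
[-0.164  -0.      0.0996] [ 0.15  0.27 -0.21] 14.95 [-0.61 -0.1   2.17 -0.07  1.15 -2.28] [-0.1  0.8 -1.3]
```

View pics/w3.png

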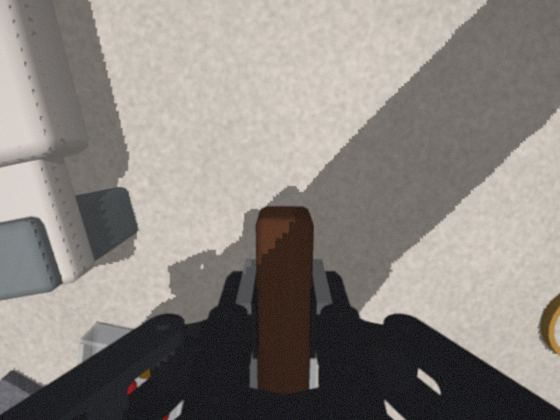

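Call:
servo_tool(series=[[0.007,-0.053,-0.2,0,0,0,1],[0.007,-0.053,-0.4,0,0,0,1],[0.007,-0.053,-0.55,0,0,0,1],[0.007,-0.053,-0.62,0,0,0,1],[0.007,-0.053,-0.62,0,0,0,1]])

```text
time: 15.5
tool_pos: [0.3447, -0.2439, 0.0519]
tcp_rot: [0.207, -3.033, 0.005]
wrist_force: [-0.2, 0.0, -1.1]
width: 0.217
grip_force: 108.6
```

```bash
cat >> ov.py <<'E'
x,y,w,h=map(int,sys.argv[3].split(",")) if len(sys.argv)>3 and "," in sys.argv[3] else (0,0,560,420)
E
cat > crop.py <<'E'
from sp import *; import sys
s0,e,st=cur(); print(s0,e,st["time"],np.round(st["wrist_force"],1))
ims=[]
for n,(x,y,w,h) in (("scene",(110,180,200,130)),("side",(200,130,140,130))):
    c=bot.camera_info(n); im=bot.read_camera(n)[:,:,::-1].copy()
    k=3 if n=="scene" else 3
    b=cv2.resize(im[y:y+h,x:x+w],None,fx=k,fy=k,interpolation=cv2.INTER_CUBIC)
    def pl(P,col): cv2.polylines(b,[np.round((proj(c,P)-[x,y]+.5)*k).astype(int)],True,col,1)
    R=Rn.from_rotvec(st["tcp_rot"])*Rrel.inv(); o=np.array(st["tool_pos"])-R.apply(prel)
    pl(o+R.apply([[-.06,-.02,.003],[.07,-.02,.003],[.07,.02,.003],[-.06,.02,.003]]),(255,0,255))
    pl(np.array([sta(*q) for q in [[-.075,.0415,.028],[.075,.0415,.028],[.075,.3395,.028],[-.075,.3395,.028]]]),(0,255,0))
    pl(np.array([sta(*q) for q in [[-.055,-.034,0],[.055,-.034,0],[.055,.0335,0],[-.055,.0335,0]]]),(255,255,0))
    ims.append(b)
H=min(i.shape[0] for i in ims); b=np.hstack([i[:H] for i in ims]); 
if b.shape[1]>800: b=cv2.resize(b,None,fx=800/b.shape[1],fy=800/b.shape[1],interpolation=cv2.INTER_AREA)
cv2.imwrite(sys.argv[1],b)
E
python3 crop.py pics/c1.png
```

```text
[-0.1627 -0.0055  0.0076] [0.14 0.23 0.07] 15.5 [-0.2  0.  -1.1]
```

View pics/c1.png

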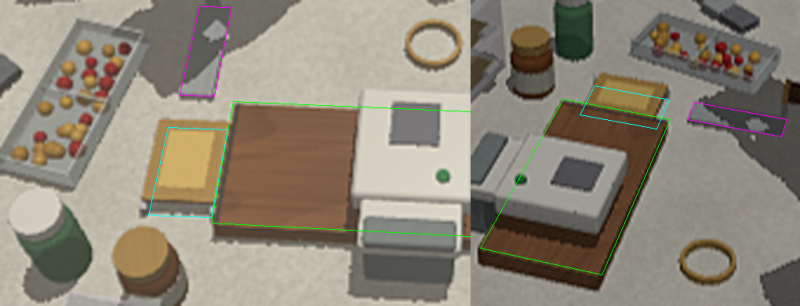

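The overlay agrees with the picture: the deck's left edge runs (233,102)→(213,226) and the blade outline at (205,50) points into the channel. Inserting the blade now.

Call:
servo_tool(series=[[0.2,0.02,0,0,0,0,1],[0.4,0.045,0,0,0,0,1],[0.6,0.07,0,0,0,0,1],[0.8,0.093,0,0,0,0,1],[0.915,0.107,0,0,0,0,1],[0.915,0.107,0,0,0,0,1],[0.915,0.107,0,0,0,0,1]])

```text
time: 16.3
tool_pos: [0.4833, -0.23, 0.0545]
tcp_rot: [0.206, -3.037, 0.011]
wrist_force: [-0.2, 0.2, -1.3]
width: 0.218
grip_force: 108.6
```

```bash
cat > plan.py <<'E'
from sp import *; import json
# rows relative to present commanded pose: station-frame targets (x,y,z,roll deg)
def rows(T,cl=1):
    s=bot.read_state(); R0=Rn.from_rotvec(s["tcp_rot"]);p0=np.array(s["tool_pos"]); out=[]
    for t in T:
        p,R=sp(*t); out.append([round(v,3) for v in (*((p-p0)/.15),*((R*R0.inv()).as_rotvec()/np.pi))]+[cl])
    return out
E
cat > flip.py <<'E'
from plan import *
print(*cur()[:2],np.round(bot.read_state()["wrist_force"],1))
D.append((bot.read_state()["q"],bot.read_state()["tool_pos"],0)); L,e=fitL(); print(np.round(e[-3:],4))
d=.048; T=[]
for th in list(range(0,90,7))+[88]:
    t=np.radians(th); hy=.0405-.008*np.sin(t)*.9
    y=hy-d*np.cos(t); z=.016+d*np.sin(t)-.003*np.cos(t)
    # origin is blade underside: offset from top plane
    y=hy-d*np.cos(t)-.003*np.sin(t)
    T.append((-.025,y,z,th))
q=np.array(bot.read_state()["q"])
for t in T:
    p,R=sp(*t); q,er=ik(p,R,L,q); print(t[3],np.round(t[1:3],3),round(er,3),np.round(q,2))
print(json.dumps(rows(T)))
E
python3 flip.py
```

```text
[-0.0234 -0.0107  0.0106] [-0.09  0.02  0.02] [-0.2  0.2 -1.3]
[ 0.     -0.0001  0.0001]
0 [-0.008  0.013] 0.0 [-0.45  0.22  2.01 -0.06  0.99 -2.12]
7 [-0.008  0.019] 0.0 [-0.38  0.18  2.05 -0.19  0.94 -1.97]
14 [-0.009  0.025] 0.0 [-0.3   0.15  2.09 -0.33  0.91 -1.79]
21 [-0.008  0.03 ] 0.0 [-0.22  0.14  2.13 -0.49  0.9  -1.59]
28 [-0.007  0.036] 0.0 [-0.13  0.14  2.16 -0.64  0.92 -1.4 ]
35 [-0.005  0.041] 0.0 [-0.05  0.16  2.19 -0.79  0.96 -1.2 ]
42 [-0.002  0.046] 0.0 [ 0.03  0.19  2.21 -0.91  1.02 -1.02]
49 [0.001 0.05 ] 0.0 [ 0.11  0.25  2.22 -1.01  1.09 -0.86]
56 [0.005 0.054] 0.0 [ 0.18  0.32  2.22 -1.09  1.18 -0.72]
63 [0.01  0.057] 0.0 [ 0.24  0.4   2.21 -1.15  1.27 -0.59]
70 [0.014 0.06 ] 0.0 [ 0.29  0.49  2.19 -1.19  1.37 -0.48]
77 [0.02  0.062] 0.0 [ 0.32  0.59  2.17 -1.22  1.46 -0.39]
84 [0.025 0.063] 0.0 [ 0.35  0.7   2.14 -1.24  1.56 -0.3 ]
88 [0.029 0.064] 0.0 [ 0.36  0.76  2.12 -1.25  1.62 -0.25]
[[-0.014, 0.019, 0.016, 0.0, -0.0, -0.0, 1], [-0.018, 0.049, 0.053, -0.038, -0.005, -0.0, 1], [-0.022, 0.082, 0.085, -0.077, -0.011, -0.0, 1], [-0.027, 0.12, 0.112, -0.115, -0.016, -0.0, 1], [-0.033, 0.161, 0.134, -0.154, -0.021, -0.0, 1], [-0.039, 0.204, 0.15, -0.192, -0.026, -0.0, 1], [-0.045, 0.249, 0.16, -0.231, -0.031, -0.0, 1], [-0.051, 0.296, 0.163, -0.269, -0.037, -0.0, 1], [-0.058, 0.343, 0.161, -0.308, -0.042, -0.0, 1], [-0.064, 0.39, 0.152, -0.346, -0.047, -0.0, 1], [-0.07, 0.437, 0.137, -0.385, -0.052, -0.0, 1], [-0.077, 0.481, 0.117, -0.423, -0.058, -0.0, 1], [-0.082, 0.524, 0.09, -0.462, -0.063, -0.0, 1], [-0.085, 0.547, 0.073, -0.484, -0.066, -0.0, 1]]
```

```bash
cat >> flip.py <<'E'
print("----"); T=[t for t in T if t[3]<=77]+[(-.025,.030,.070,80),(-.025,.045,.080,82),(-.025,.060,.088,84),(-.025,.072,.095,85),(-.025,.072,.095,85)]
q=np.array(bot.read_state()["q"])
for t in T:
    p,R=sp(*t); q,er=ik(p,R,L,q)
    if t[3]>76: print(t[3],round(er,3),np.round(q,2))
print(len(T),json.dumps(rows(T)[-5:]))
E
python3 flip.py | sed -n '/----/,$p'
```

```text
----
77 0.0 [ 0.32  0.59  2.17 -1.22  1.46 -0.39]
80 0.0 [ 0.35  0.62  2.16 -1.21  1.52 -0.36]
82 0.0 [ 0.39  0.64  2.15 -1.2   1.56 -0.35]
84 0.0 [ 0.42  0.65  2.13 -1.18  1.6  -0.34]
85 0.0 [ 0.44  0.65  2.12 -1.16  1.63 -0.34]
85 0.0 [ 0.44  0.65  2.12 -1.16  1.63 -0.34]
17 [[-0.086, 0.552, 0.154, -0.44, -0.06, -0.0, 1], [-0.1, 0.653, 0.211, -0.451, -0.061, -0.0, 1], [-0.113, 0.753, 0.254, -0.462, -0.063, -0.0, 1], [-0.124, 0.833, 0.296, -0.467, -0.064, -0.0, 1], [-0.124, 0.833, 0.296, -0.467, -0.064, -0.0, 1]]
```

Call:
servo_tool(series=[[-0.014,0.019,0.016,0,0,0,1],[-0.018,0.049,0.053,-0.038,-0.005,0,1],[-0.022,0.082,0.085,-0.077,-0.011,0,1],[-0.027,0.12,0.112,-0.115,-0.016,0,1],[-0.033,0.161,0.134,-0.154,-0.021,0,1],[-0.039,0.204,0.15,-0.192,-0.026,0,1],[-0.039,0.204,0.15,-0.192,-0.026,0,1]])

```text
time: 17.0
tool_pos: [0.4741, -0.1969, 0.0744]
tcp_rot: [0.159, -2.937, 0.932]
wrist_force: [-1.2, 0.3, -1.6]
width: 0.217
grip_force: 108.5
```

```bash
python3 crop.py pics/c2.png; python3 - <<'E'
from plan import *
T=[]
for th in range(42,78,7):
    t=np.radians(th); hy=.0405-.0072*np.sin(t); T.append((-.025,hy-.048*np.cos(t)-.003*np.sin(t),.016+.048*np.sin(t)-.003*np.cos(t),th))
T+=[(-.025,.030,.070,80),(-.025,.045,.080,82),(-.025,.060,.088,84),(-.025,.072,.095,85),(-.025,.072,.095,85)]
print(json.dumps(rows(T)))
E
```

```text
[-0.0281 -0.0014  0.0379] [-34.92   0.28   0.15] 17.0 [-1.2  0.3 -1.6]
[[0.006, 0.041, 0.019, -0.04, -0.006, -0.0, 1], [-0.0, 0.087, 0.023, -0.078, -0.012, 0.0, 1], [-0.007, 0.135, 0.02, -0.117, -0.017, 0.0, 1], [-0.013, 0.182, 0.012, -0.155, -0.022, 0.0, 1], [-0.02, 0.228, -0.003, -0.194, -0.027, 0.0, 1], [-0.026, 0.273, -0.024, -0.232, -0.032, 0.0, 1], [-0.035, 0.344, 0.014, -0.249, -0.035, 0.0, 1], [-0.049, 0.444, 0.07, -0.26, -0.036, 0.0, 1], [-0.063, 0.545, 0.114, -0.271, -0.038, 0.0, 1], [-0.073, 0.624, 0.155, -0.276, -0.038, 0.0, 1], [-0.073, 0.624, 0.155, -0.276, -0.038, 0.0, 1]]
```

View pics/c2.png

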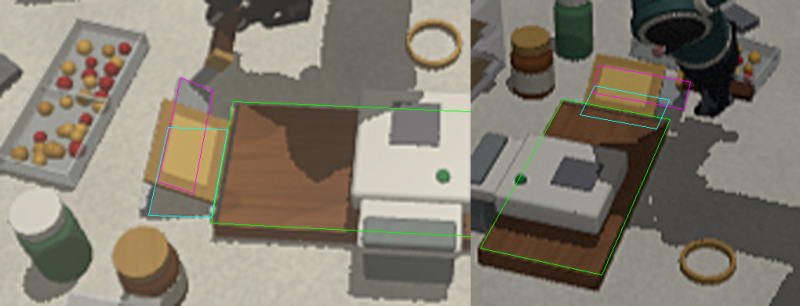

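The plaque is tilted up on the blade, at (190,145) in the left crop, with its +y edge against the step. Continuing over the top.

Call:
servo_tool(series=[[0.006,0.041,0.019,-0.04,-0.006,0,1],[0,0.087,0.023,-0.078,-0.012,0,1],[-0.007,0.135,0.02,-0.117,-0.017,0,1],[-0.013,0.182,0.012,-0.155,-0.022,0,1],[-0.02,0.228,-0.003,-0.194,-0.027,0,1],[-0.026,0.273,-0.02,-0.232,-0.032,0,1],[-0.035,0.344,0.014,-0.249,-0.035,0,1],[-0.049,0.444,0.07,-0.26,-0.036,0,1],[-0.063,0.545,0.114,-0.271,-0.038,0,1],[-0.073,0.624,0.155,-0.276,-0.038,0,1],[-0.073,0.624,0.155,-0.276,-0.038,0,1]])

```text
time: 18.2
tool_pos: [0.4667, -0.1054, 0.0993]
tcp_rot: [-0.046, 2.304, -2.107]
wrist_force: [-0.7, -0.1, -1.8]
width: 0.214
grip_force: 108.9
```

```bash
python3 crop.py pics/c3.png; python3 - <<'E'
from sp import *
for n in ("scene","side"):
    c=bot.camera_info(n)
    for r in bot.mark_of("plaque_center",n)[:2]:
        print(n,r["score"],atz(c,[r["at"][1]*560,r["at"][0]*420],.032))
E
```

```text
[-0.0231  0.0711  0.0958] [-84.93  -0.17  -0.16] 18.2 [-0.7 -0.1 -1.8]
scene 0.84 [ 0.62370738 -0.13625431  0.032     ]
side 0.74 [ 0.62033528 -0.15088381  0.032     ]
```

View pics/c3.png

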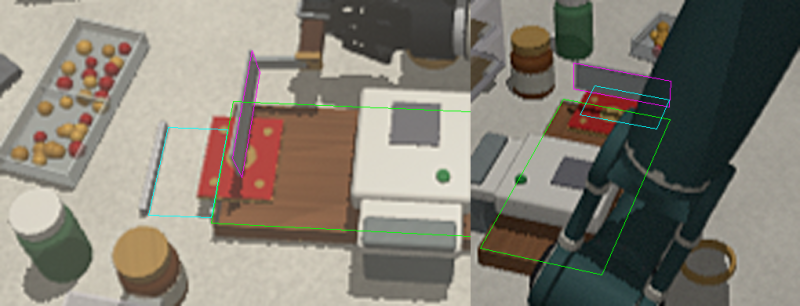

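The plaque lies red face up on the deck, at (242,160) in the left crop, overhanging the step slightly. Now I'll roll the spatula back and bring the blade down beside the plaque's −y edge.

```bash
python3 - <<'E'
from plan import *
T=[(-.025,.06,.115,85)]+[(-.025,.06-.095*k/11,.13-.03*k/11,85-85*k/11) for k in range(1,12)]+[(-.025,-.035,.10,0),(-.025,-.035,.07,0),(-.025,-.035,.045,0),(-.025,-.035,.045,0)]
D.append((bot.read_state()["q"],bot.read_state()["tool_pos"],0)); L,e=fitL(); q=np.array(bot.read_state()["q"])
for t in T:
    p,R=sp(*t); q2,er=ik(p,R,L,q); 
    if er>.002: print(t,er,np.round(q2,2))
    q=q2
print(len(T),json.dumps(rows(T)))
E
```

```text
16 [[0.004, -0.07, 0.13, -0.0, 0.001, 0.001, 1], [0.013, -0.133, 0.251, 0.042, 0.006, 0.001, 1], [0.022, -0.201, 0.271, 0.085, 0.012, 0.001, 1], [0.032, -0.274, 0.288, 0.127, 0.018, 0.001, 1], [0.042, -0.352, 0.304, 0.17, 0.024, 0.001, 1], [0.053, -0.434, 0.316, 0.213, 0.029, 0.001, 1], [0.065, -0.52, 0.324, 0.255, 0.035, 0.001, 1], [0.077, -0.609, 0.328, 0.298, 0.041, 0.001, 1], [0.09, -0.701, 0.328, 0.34, 0.046, 0.001, 1], [0.102, -0.795, 0.323, 0.383, 0.052, 0.001, 1], [0.115, -0.89, 0.313, 0.425, 0.058, 0.001, 1], [0.128, -0.986, 0.297, 0.468, 0.063, 0.001, 1], [0.128, -0.986, 0.297, 0.468, 0.063, 0.001, 1], [0.128, -0.986, 0.097, 0.468, 0.063, 0.001, 1], [0.128, -0.986, -0.07, 0.468, 0.063, 0.001, 1], [0.128, -0.986, -0.07, 0.468, 0.063, 0.001, 1]]
```

Call:
servo_tool(series=[[0.004,-0.07,0.13,0,0.001,0.001,1],[0.013,-0.133,0.251,0.042,0.006,0.001,1],[0.022,-0.201,0.271,0.085,0.012,0.001,1],[0.032,-0.274,0.288,0.127,0.018,0.001,1],[0.042,-0.352,0.304,0.17,0.024,0.001,1],[0.053,-0.434,0.316,0.213,0.029,0.001,1],[0.065,-0.52,0.324,0.255,0.035,0.001,1],[0.077,-0.609,0.328,0.298,0.041,0.001,1],[0.09,-0.701,0.328,0.34,0.046,0.001,1],[0.102,-0.795,0.323,0.383,0.052,0.001,1],[0.115,-0.89,0.313,0.425,0.058,0.001,1],[0.128,-0.986,0.297,0.468,0.063,0.001,1],[0.128,-0.986,0.297,0.468,0.063,0.001,1],[0.128,-0.986,0.15,0.468,0.063,0.001,1],[0.128,-0.986,-0.07,0.468,0.063,0.001,1],[0.128,-0.986,-0.07,0.468,0.063,0.001,1]])

```text
time: 20.0
tool_pos: [0.4798, -0.2513, 0.0838]
tcp_rot: [0.203, -3.03, 0.002]
wrist_force: [-1.9, 0.5, -1.7]
width: 0.217
grip_force: 108.6
```

```bash
cat > red.py <<'E'
from fit import *; from sp import *
def red():
    ms=[]
    for n in ("scene","side"):
        c=bot.camera_info(n); h=cv2.cvtColor(bot.read_camera(n),cv2.COLOR_RGB2HSV)
        u=proj(c,sta(0,.13,.036))[0]; m=((h[...,0]<6)|(h[...,0]>174))&(h[...,1]>150)&(h[...,2]>70)
        yy,xx=np.mgrid[:420,:560]; m&=(abs(xx-u[0])<75)&(abs(yy-u[1])<60)
        w=np.nonzero(m); 
        if len(w[0])<50: continue
        hull=cv2.convexHull(np.argwhere(m)[:,::-1].astype(np.int32)); k=np.zeros((420,560),np.uint8); cv2.fillConvexPoly(k,hull,1)
        P=np.array([atz(c,p.astype(float),.036)[:2] for p in hull[:,0]],np.float32)
        r=cv2.minAreaRect(P*1000); d=np.array(r[0])/1000-fk.ST; C,S_=np.cos(fk.YAW),np.sin(fk.YAW)
        print(n,len(w[0]),"size",np.round(r[1],1),"ang",round(r[2],1),"station",np.round([C*d[0]+S_*d[1],-S_*d[0]+C*d[1]],4))
red()
E
python3 - <<'E'
from red import *
print(cur()[:2],cur()[2]["time"])
E
```

```text
scene 838 size [260.8 111.2] ang 40.5 station [-0.0593  0.0256]
side 407 size [253.8 143.2] ang 70.9 station [-0.0399  0.0027]
(array([-0.0265, -0.0331,  0.044 ]), array([ 0.03,  0.05, -0.03])) 20.1
```

```bash
sed -i 's/        w=np.nonzero(m); /        m=cv2.morphologyEx(m.astype(np.uint8),cv2.MORPH_CLOSE,np.ones((5,5)));nl,lb,stt,_=cv2.connectedComponentsWithStats(m);m=lb==1+np.argmax(stt[1:,4]);w=np.nonzero(m)/' red.py; python3 red.py
```

```text
scene 902 size [97.7 75.7] ang 7.4 station [0.0001 0.0637]
side 427 size [98.3 75.8] ang 7.2 station [-0.0014  0.0654]
```

Call:
servo_tool(series=[[0,0,-0.05,0,0,0,1],[0,0,-0.093,0,0,0,1],[0,0,-0.093,0,0,0,1],[-0.013,0.1,-0.093,0,0,0,1],[-0.027,0.2,-0.093,0,0,0,1],[-0.041,0.3,-0.093,0,0,0,1],[-0.054,0.4,-0.093,0,0,0,1],[-0.054,0.4,-0.093,0,0,0,1]])

```text
time: 21.0
tool_pos: [0.4761, -0.1911, 0.0745]
tcp_rot: [0.208, -3.038, 0.008]
wrist_force: [-0.1, 0.5, -1.6]
width: 0.216
grip_force: 108.6
```

```bash
python3 - <<'E'
from red import *
print(cur()[:2],cur()[2]["time"],cur()[2]["wrist_force"])
E
```

```text
scene 937 size [99.  77.6] ang 7.2 station [-0.0008  0.0896]
side 444 size [98.1 78.5] ang 7.7 station [-0.0013  0.0924]
(array([-0.0246,  0.0269,  0.0313]), array([-0.08, -0.15,  0.05])) 21.1 [-0.40885414 -0.86793694 -0.68350431]
```

Call:
servo_tool(series=[[-0.013,0.1,-0.005,0,0,0,1],[-0.027,0.2,-0.005,0,0,0,1],[-0.041,0.3,-0.005,0,0,0,1],[-0.054,0.4,-0.005,0,0,0,1],[-0.068,0.5,-0.005,0,0,0,1],[-0.081,0.6,-0.005,0,0,0,1],[-0.095,0.7,-0.005,0,0,0,1],[-0.108,0.8,-0.005,0,0,0,1],[-0.122,0.9,-0.005,0,0,0,1],[-0.128,0.95,-0.005,0,0,0,1],[-0.134,0.99,-0.005,0,0,0,1],[-0.134,0.99,-0.005,0,0,0,1]])

```text
time: 22.3
tool_pos: [0.4564, -0.0444, 0.0737]
tcp_rot: [0.206, -3.039, 0.009]
wrist_force: [0.4, -0.5, -1.8]
width: 0.212
grip_force: 108.7
```

```bash
python3 - <<'E'
from sp import *
print(cur()[:2],cur()[2]["time"],cur()[2]["wrist_force"])
C,S=np.cos(fk.YAW),np.sin(fk.YAW)
for n in ("scene","side"):
    c=bot.camera_info(n); im=bot.read_camera(n)
    cv2.imwrite(f"pics/f_{n}.png",cv2.resize(im[170:300,170:350] if n=="scene" else im[140:270,170:350],None,fx=4,fy=4,interpolation=cv2.INTER_CUBIC)[:,:,::-1])
    for t,z in (("lamp_under",.056),("lamp_spot",.032),("plaque_center",.032)):
        for r in bot.mark_of(t,n)[:2]:
            d=atz(c,[r["at"][1]*560,r["at"][0]*420],z)[:2]-fk.ST; print(n,t,round(r["score"],2),np.round([C*d[0]+S*d[1],-S*d[0]+C*d[1]],4))
E
```

```text
(array([-0.025 ,  0.1769,  0.0301]), array([-0.03, -0.1 ,  0.02])) 22.3 [ 0.41642727 -0.52492472 -1.81649871]
scene lamp_under 0.82 [0.0081 0.2503]
scene lamp_under 0.68 [-0.1541  0.4264]
scene plaque_center 0.63 [-0.0273  0.1717]
side lamp_under 0.88 [-0.4068 -0.2011]
side lamp_under 0.84 [0.0084 0.2462]
side plaque_center 0.34 [-0.069  -0.2076]
```

View pics/f_scene.png

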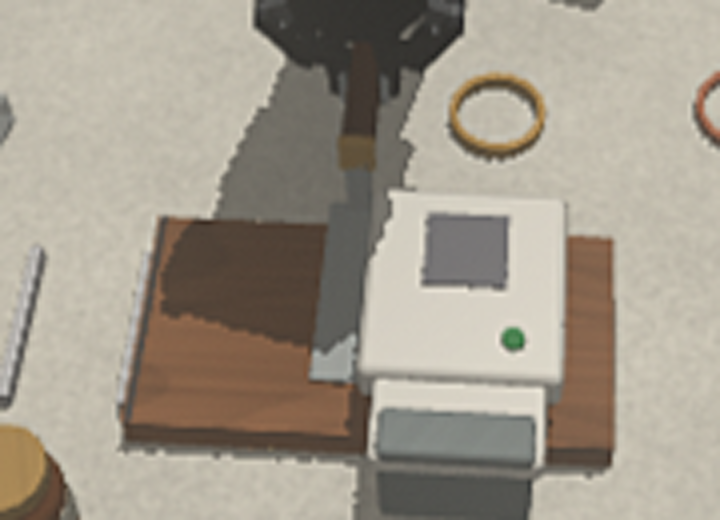

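View pics/f_side.png

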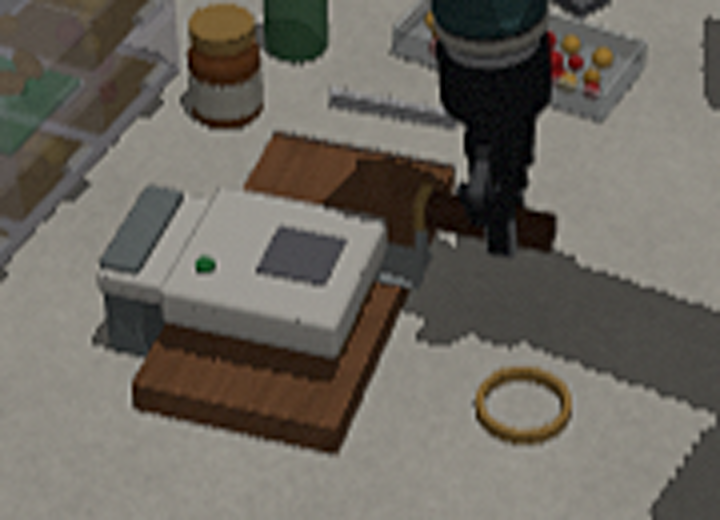

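The plaque is hidden under the lamp head, with the blade at (345,290) against its edge. One 9 mm push more, then I'll back out.

Call:
servo_tool(series=[[-0.004,0.03,0,0,0,0,1],[-0.008,0.06,0,0,0,0,1],[-0.008,0.06,0,0,0,0,1],[0,-0.05,0,0,0,0,1],[0.04,-0.3,0,0,0,0,1],[0.06,-0.5,0,0,0,0,1],[0.06,-0.5,0,0,0,0,1]])

```text
time: 23.4
tool_pos: [0.4667, -0.1228, 0.0744]
tcp_rot: [0.201, -3.041, 0.012]
wrist_force: [-0.8, 0.1, -1.2]
width: 0.216
grip_force: 108.8
```

```bash
python3 - <<'E'
from red import *
print(cur()[:2],cur()[2]["time"])
im=bot.read_camera("scene"); a=bot.read_camera("side")
p=tl([.575,.350,.0045],Rn.from_euler("z",.06)); print(np.round(p[0],3),delta(*p))
E
```

```text
(array([-0.026 ,  0.1001,  0.0303]), array([-0.03, -0.12, -0.13])) 23.5
[0.454 0.343 0.048] ([-0.075, 3.081, -0.169], [0.0, 0.0005, -0.0237])
```

Call:
servo_tool(series=[[0,-0.1,0.3,0,0,0,1],[0,-0.1,0.6,0,0,0,1],[0,-0.1,0.8,0,0,0,1],[0,-0.1,0.8,0,0,0,1]])

```text
time: 24.0
tool_pos: [0.4693, -0.1352, 0.1994]
tcp_rot: [0.207, -3.049, 0.015]
wrist_force: [0.6, -1.1, -1.2]
width: 0.215
grip_force: 108.8
```

Call:
servo_tool(series=[[-0.03,1,0,0,0,0,1],[-0.03,1,0,0,0,0,1],[-0.03,1,0,0,0,0,1],[-0.03,1,0,0,0,0,1]])

```text
time: 24.4
tool_pos: [0.4594, 0.0208, 0.1924]
tcp_rot: [0.215, -3.037, 0.005]
wrist_force: [-0.1, -1.0, -0.9]
width: 0.217
grip_force: 108.8
```

Call:
servo_tool(series=[[-0.03,1,0,0,0,0,1],[-0.03,1,0,0,0,0,1],[-0.03,1,0,0,0,0,1],[-0.03,1,0,0,0,0,1]])

```text
time: 24.8
tool_pos: [0.4552, 0.17, 0.1928]
tcp_rot: [0.214, -3.037, 0.007]
wrist_force: [0.2, -1.5, -0.7]
width: 0.215
grip_force: 108.8
```

Call:
servo_tool(series=[[0,1,0,0,0,-0.02,1],[0,1,0,0,0,-0.02,1],[0,1,0,0,0,-0.02,1],[0,1,0,0,0,-0.02,1],[0,1,0,0,0,-0.02,1]])

```text
time: 25.3
tool_pos: [0.4557, 0.315, 0.1924]
tcp_rot: [0.113, -3.042, 0.008]
wrist_force: [-0.3, 0.4, -0.7]
width: 0.22
grip_force: 108.9
```

```bash
python3 - <<'E'
from red import *
print(cur()[2]["time"])
p=tl([.575,.350,.0045],Rn.from_euler("z",.06)); print(np.round(p[0],3),delta(*p))
im=bot.read_camera("side"); cv2.imwrite("pics/s9.png",cv2.resize(im[140:270,170:350],None,fx=4,fy=4,interpolation=cv2.INTER_CUBIC)[:,:,::-1])
E
```

```text
side 61 size [37.9 53.8] ang 56.0 station [-0.1127 -0.1077]
25.4
[0.454 0.343 0.048] ([-0.013, 0.195, -0.963], [0.0008, 0.0002, -0.0037])
```

Call:
servo_tool(series=[[-0.013,0.195,-0.25,0,0,-0.004,1],[-0.013,0.195,-0.5,0,0,-0.004,1],[-0.013,0.195,-0.75,0,0,-0.004,1],[-0.013,0.195,-0.9,0,0,-0.004,1],[-0.013,0.195,-0.95,0,0,-0.004,1],[-0.013,0.195,-0.966,0,0,-0.004,1],[-0.013,0.195,-0.966,0,0,-0.004,1],[-0.013,0.195,-0.966,0,0,-0.004,1]])

```text
time: 26.25
tool_pos: [0.4563, 0.3447, 0.0509]
tcp_rot: [0.089, -3.048, 0.001]
wrist_force: [0.1, 1.5, -1.1]
width: 0.22
grip_force: 108.9
```

```bash
python3 - <<'E'
from sp import *
s=cur()[2]; R=Rn.from_rotvec(s["tcp_rot"])*Rrel.inv(); print(np.array(s["tool_pos"])-R.apply(prel),R.as_euler("xyz",degrees=True),s["wrist_force"])
E
```

```text
[0.57743156 0.3517714  0.00777469] [ 0.04497138 -0.30217469  3.34136755] [ 0.14236588  1.52114102 -1.09331119]
```

Still about 4–5 mm above the mat, so I'll lower to contact and release slowly.

Call:
servo_tool(series=[[0,0,-0.02,0,0,0,1],[0,0,-0.03,0,0,0,1],[0,0,-0.03,0,0,0,1],[0,0,-0.03,0,0,0,1]])

```text
time: 26.65
tool_pos: [0.4557, 0.3449, 0.0465]
tcp_rot: [0.09, -3.047, 0.002]
wrist_force: [-1.5, -1.4, 7.6]
width: 0.216
grip_force: 110.2
```

Call:
servo_tool(series=[[0,0,0,0,0,0,0.7],[0,0,0,0,0,0,0.5],[0,0,0,0,0,0,0.3],[0,0,0,0,0,0,0],[0,0,0,0,0,0,0],[0,0,0,0,0,0,0],[0,0,0,0,0,0,0]])

```text
time: 27.35
tool_pos: [0.4547, 0.3441, 0.0444]
tcp_rot: [0.089, -3.045, 0.004]
wrist_force: [-0.4, -0.1, 0.5]
width: 0.998
grip_force: 0.0
```

Call:
servo_tool(series=[[0,0,0.15,0,0,0,0],[0,0,0.35,0,0,0,0],[0,0,0.6,0,0,0,0],[0,0,0.9,0,0,0,0],[0,0,1,0,0,0,0],[0,0,1,0,0,0,0]])

```text
time: 27.95
tool_pos: [0.4568, 0.3454, 0.1981]
tcp_rot: [0.09, -3.051, -0.001]
wrist_force: [-0.3, 0.2, -0.1]
width: 1.002
grip_force: 0.0
```

```bash
python3 - <<'E'
from sp import *
for n in ("scene","side"):
    c=bot.camera_info(n); im=bot.read_camera(n); cv2.imwrite(f"pics/e_{n}.png",im[:,:,::-1])
    for t,z in (("spatula",.003),("spatula_grip",.065),("mat",.003),("plaque_center",.032)):
        for r in bot.mark_of(t,n)[:2]: print(n,t,round(r["score"],2),np.round(atz(c,[r["at"][1]*560,r["at"][0]*420],z),3))
a=cv2.imread("pics/e_scene.png")[160:310,190:450];b=cv2.imread("pics/e_side.png")[150:345,110:300]
b=cv2.resize(b,None,fx=450/195,fy=450/195);a=cv2.resize(a,None,fx=3,fy=3)
o=np.hstack([a,b]);cv2.imwrite("pics/e.png",cv2.resize(o,None,fx=800/o.shape[1],fy=800/o.shape[1]))
E
```

```text
scene spatula 0.88 [0.578 0.353 0.003]
scene spatula 0.81 [0.249 0.371 0.003]
scene spatula_grip 0.81 [0.146 0.338 0.065]
scene spatula_grip 0.78 [0.477 0.34  0.065]
scene mat 0.61 [0.571 0.353 0.003]
side spatula 0.78 [0.247 0.378 0.003]
side spatula 0.73 [ 0.622 -0.002  0.003]
side spatula_grip 0.96 [0.471 0.333 0.065]
side spatula_grip 0.61 [0.149 0.342 0.065]
side mat 0.86 [0.574 0.354 0.003]
side plaque_center 0.49 [0.447 0.506 0.032]
```

View pics/e.png

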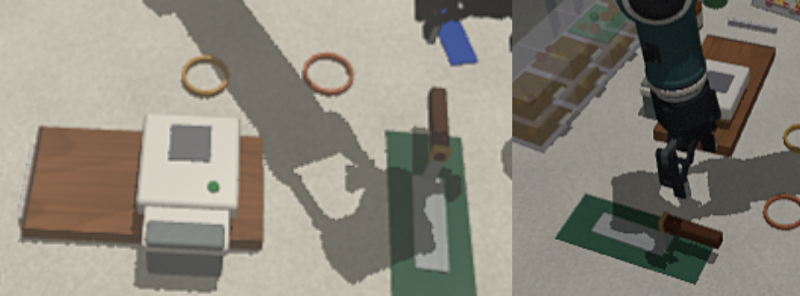

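The spatula stands on the mat at (430,230) and the plaque is out of sight under the lamp head, so I'm handing in.

```bash
python3 -c "
from workcell import bot
print(bot.finish_job())"
```

```text
the job is handed in; nothing more can be done
None
```

I turned the plaque red face up, slid it under the lamp and left the spatula standing on the mat, finishing at about 28 s; no verdict came back. The plaque is hidden by the lamp head, so its position is worked out from where the blade stopped (about 10 mm from the lamp's centre), not seen.

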